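Put the washed food press back together: spring and lock knob on the bare rod

TASK

The counter-top food press has been washed and one of its two rods is still bare. Thread the loose coil spring over the bare rod, twisting it slightly if it snags on the rod's head, until it stands fully home on the plate; then slip the black wing knob over the same rod, push it down against the spring until it is under the rod's head, and give it a quarter turn so that it stays locked with its wings across the head, like the finished side. Do not shift or knock over the steel cup, the mug or the spice jar.

Things in the scene. Friction and masses are not known exactly. Their poses are not given: they have to be found in the camera images.
- press: the press: fixed white tray, 112 x 224 mm, with a white pressing plate in it whose flat top is 30 mm above the worktop. Origin: centre of the underside; y = along its length. The two rods stand on the plate 65 mm either side of the centre along y; which of the two is bare varies
- rod: the bare upright steel rod, fixed to the press. Origin: on its axis at the plate's top, where the spring's foot must stand; z up. Shaft 12 mm thick; tapered centring boss at its foot, 33 mm across at the plate, 24 mm high; T-shaped head at its top
- rod_done: the other rod, finished: an equal head, a spring and a knob already locked on it (all fixed). Same origin and axes as the bare rod; its knob's wings reach 44 mm along y and its knob's top is 116 mm above its origin. Leave it alone
- spring: the loose steel compression spring, standing upright: 49 mm outside, 37 mm inside, wire 6 mm, free length 95 mm, 0.18 kg, about 350 N/m. Origin: centre of its underside; z up along its axis; x towards the tang on its top coil. It can be gripped round the outside at any yaw
- spring_top (a joint): compression of the spring (m): 0 = free length 95 mm, grows as it is squeezed; about 0.013 with a knob locked on it
- knob: the loose black wing knob, 0.12 kg: square body 50 x 50 mm, 34 mm high, a wing on either side along x (88 mm over the wings; wings 18 mm wide, 8 to 32 mm above the underside). Origin: centre of its underside, z up. Grip it across the flat sides facing y, 50 mm apart
- steel_cup: bystander: plain steel cup, 68 mm across, 111 mm high; origin at the centre of its underside
- coffee_mug: bystander: white mug, 88 x 119 mm, 99 mm high; origin at the centre of its underside
- spice_jar: bystander: spice jar with a black cap, 40 mm across, 105 mm high; origin at the centre of its underside
- rod_head (a point): centre of the top of the bare rod's T-shaped head, 108 mm above the plate. The head is 34 mm long (along x), 12 mm wide (along y), rounded at its ends, slightly bevelled at its top, 16 mm high: its underside lies 92 mm above the plate, and below it is only the 12 mm round shaft
- spring_tang (a point): middle of the tang: a straight wire along a chord of the top coil, parallel to the spring's y, 10.5 mm from the axis (inner side 7.5 mm), 92 mm above the foot. The top coil passes the rod's head only with the tang along the head's long side (spring x square to rod x, either way, within 10 degrees; beyond 40 degrees it surely snags, foot about 19 mm above the plate)
- knob_slot (a point): centre of the top of the knob's 10 mm thick floor, axes as the knob's. Through slot in the floor 37 mm along x, 15 mm along y; open well 40 x 40 mm above. It passes the rod's head only with knob x along rod x; with its underside less than 82 mm above the plate it turns freely. Let go after a quarter turn, either way, it is pressed up against the head by the spring

How it is judged:
By the outcome, as a careful person would: the job done as asked, in the order asked, and still so for the second after the job is handed in, with the robot touching nothing.
It also fails if it takes over 58 s, if anything falls off the work surface, if the arm or the gripper's body presses on something with over 40 N, if the wrist force passes 120 N, or if a joint passes its speed limit or range.

ROBOT

A 7-joint arm with a two-finger parallel gripper is mounted at the origin on a cart in front of the work surface, level with it; the furniture and walls round the work are solid. World frame = base frame: x ahead of the robot, y to its left, z up, the work surface at z = 0. Lengths are in m, angles in rad, forces in N, time in s.
With the tool pointing down it reaches from about 0.425 to 0.875 m from the base axis. Payload 4.7 kg.
Tool frame: the origin (TCP) lies at the very end of the fingers, on their centre line; the grasp point (between the pads) lies behind it (ctrl.tcp_to_grasp is the z of the grasp point in the tool frame, in m); z points along the fingers, y is the line along which they close (so a half turn about z gives the same grasp; the last joint's range is limited). The gripper opens to 87 mm and grips with 3 to 60 N. Pads are 19 mm wide; open, the fingers measure 117 mm over their backs; the gripper's body (75 mm by 190 mm) begins 51 mm behind the grasp point.
Start: joints at [-1.314, 0.321, -0.07, 1.45, 0.023, 1.371, -0.057], TCP at [0.156, 0.631, 0.223] pointing down, gripper open.
Joint ranges: [-2.86, 2.86], [-0.3, 2.09], [-1.38, 1.24], [0.06, 2.45], [-1.56, 4.7], [0.09, 2.05], [-2.69, 2.69]. Speed limits (rad/s): [2.57, 2.57, 3.14, 3.14, 3.14, 3.14, 3.14].

INTERFACE

Orientations are given as a rotation vector (axis times angle).
In Python, from bench import ctrl gives the robot as it stands.
- The arm moves only by the tool step_arm, never from a script. Its argument "targets" is a list of rows, each a list of 7 numbers: the shift along the world's x, y, z in cm, then the turn, a rotation vector about the world's x, y, z in degrees, then the opening, from 0 (shut) to 1 (fully open). A call has exactly 5 rows; each row shifts and turns the commanded pose from where the row before left it; what a row does not reach is not made up. A row lasts 1/12 s, in which the tool goes at most 41.7 mm and 7.16 degrees, less where a joint would pass 70% of its speed; a pose out of reach is approached as far as the arm can. A call with a gripper value outside its range is refused whole. The fingers move at their own pace and stop on an object; "force" is the grip in N (left out, the last holds). Time passes only in rows, so rows that do not move let the fingers close, or fill a call up. It gives the time, the measured TCP pose, the force, the opening and the grip force at its end, in the units of the state.
- ctrl.get_state(): the state, without advancing time (a new reading comes with each control period).
- ctrl.get_image(name): name is "side" or "top" or "wrist"; returns (picture, depth): 384x512x3 uint8, red, green, blue; 384x512 float32, m along the optical axis (not along the pixel's ray), 0 where there is no reading.
- ctrl.camera_params(name): a dict with "intrinsics" (3x3 intrinsics, pixels), "rvec" (rotation vector, rad) and "tvec" (3), from world to camera coordinates, as OpenCV has them; the wrist camera has in their place "hand_eye" (4x4, takes a point from camera to tool coordinates, whose origin is the TCP and whose axes are the flange's). Camera axes: x right, y down, z forward; pixel columns grow to the right and rows downward; lengths in m; the calibration is good to about 2 mm. A picture is of the moment at which its call begins: read the wrist's pose just before it. camera_params takes no time and is no camera call.
- ctrl.close_job(): hands the job in; it is judged then, once.
The state is a dict: "time": time; "joint_positions": joint angles; "qd": joint speeds; "joint_torque": joint torques, N m; "position": TCP position; "tool_rot": TCP orientation; "ft_force": force on the tool from outside, world axes, zero at the start; "torque": the same for the moment, N m; "grip_width": opening from 0.0 (shut) to 1.0 (fully open); "grip_force": force on a finger pad.
Only numpy, scipy, OpenCV 4.12 (cv2) and the standard library are available. Lean on these libraries where they do the work, as an engineer would, in place of code of your own. Each camera call takes 0.05 s, during which the arm holds its last target. There are 200 camera calls.

## Working session

There is one attempt and no reset: what is moved stays moved. The work goes in short steps, Python scripts to look and compute and a tool call to move; the robot and the scene stay as the last step left them, time stands still between calls to the robot, and variables do not carry over. Pictures are saved under pics/ and viewed, at most 13 in all, crops included, and the job is handed in when it is done.

Besides the shell and the picture viewer there is one more tool, called after "Emit:" by a JSON object that holds its "api" and its "payload", one argument or row to a line. step_arm: Moves the arm, as the interface text tells. Its arguments: {"type":"object","properties":{"targets":{"type":"array"},"force":{"type":"number"}},"required":["targets"]}

```bash
mkdir -p pics; cat > h.py <<'E'
import numpy as np, cv2
from scipy.spatial.transform import Rotation as R
from bench import ctrl
def grab(n):
    s=ctrl.get_state(); im,d=ctrl.get_image(n); p=ctrl.camera_params(n)
    K=np.array(p["intrinsics"])
    if "hand_eye" in p:
        T=np.eye(4);T[:3,:3]=R.from_rotvec(s["tool_rot"]).as_matrix();T[:3,3]=s["position"]
        T=T@np.array(p["hand_eye"])
    else:
        M=np.eye(4);M[:3,:3]=R.from_rotvec(np.array(p["rvec"]).ravel()).as_matrix();M[:3,3]=np.array(p["tvec"]).ravel();T=np.linalg.inv(M)
    v,u=np.mgrid[:d.shape[0],:d.shape[1]]
    P=np.stack([(u-K[0,2])/K[0,0]*d,(v-K[1,2])/K[1,1]*d,d],-1)@T[:3,:3].T+T[:3,3]
    P[d==0]=np.nan
    return im,P,T,K
def save(n,im): cv2.imwrite(f"pics/{n}.png",im[...,::-1])
E
python3 - <<'E'
from h import *
a,P,T,K=grab("top");b,P2,T2,_=grab("side")
np.savez("a.npz",a=a,P=P,b=b,P2=P2)
save("top0",cv2.resize(a,(800,600)));save("side0",b)
s=ctrl.get_state();print(s,ctrl.tcp_to_grasp);print(T.round(3),T2.round(3),K)
E
```

```text
{'time': 0.1, 'joint_positions': array([-1.31391079,  0.3217667 , -0.07006383,  1.45156078,  0.02261685,
        1.3707999 , -0.05688533]), 'qd': array([ 0.00168168, -0.00180374, -0.00136137, -0.00370193,  0.00136799,
        0.00213109,  0.0009985 ]), 'joint_torque': array([-6.92247590e-05, -4.92568839e+01, -4.05399352e-01, -3.13397169e+01,
       -6.40475401e-02,  3.95392010e-02,  5.67609447e-05]), 'position': array([0.15621048, 0.63043535, 0.22155525]), 'tool_rot': array([-3.80378047e-01, -3.11838246e+00,  2.74220671e-03]), 'ft_force': array([ 0.26966972,  0.64108215, -0.74826972]), 'torque': array([-0.0099162 ,  0.00508147,  0.00834653]), 'grip_force': 0.0, 'grip_width': 1.0042981713593164} -0.0187
[[-0.003 -0.982  0.188  0.374]
 [-1.     0.002 -0.004  0.024]
 [ 0.003 -0.188 -0.982  1.109]
 [ 0.     0.     0.     1.   ]] [[-0.92  -0.261  0.292  0.095]
 [-0.391  0.565 -0.727  1.121]
 [ 0.024 -0.783 -0.622  1.083]
 [ 0.     0.     0.     1.   ]] [[349.52467148   0.         254.14148485]
 [  0.         349.52467148 188.96978636]
 [  0.           0.           1.        ]]
```

View pics/top0.png

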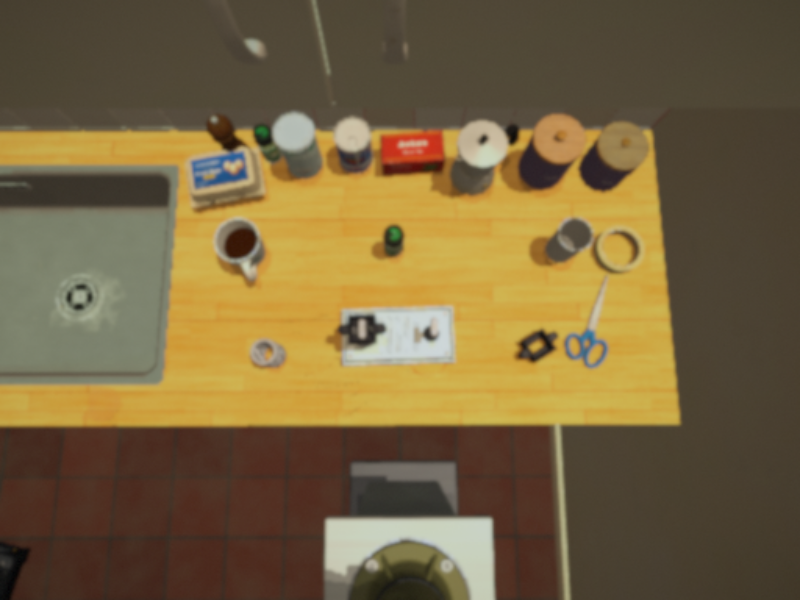

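View pics/side0.png

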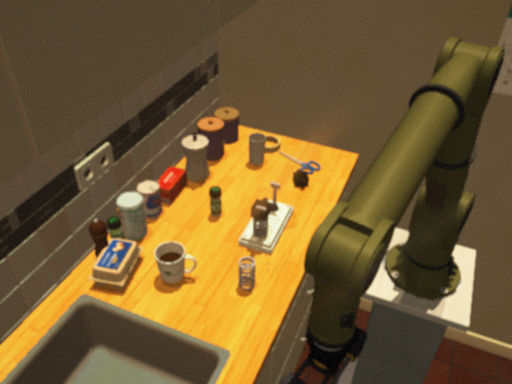

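The top view (800x600) shows the spring at (266,352), the bare rod at (431,333), the finished rod at (362,330) and the knob at (537,345). Bystanders: cup (568,240), mug (240,242), jar (394,240). Next I'll compute rough positions.

```bash
python3 - <<'E'
from h import *
z=np.load("a.npz");P=z["P"];a=z["a"]
def reg(n,u0,u1,v0,v1,zlo,zhi):
    Q=P[v0:v1,u0:u1].reshape(-1,3);Q=Q[(Q[:,2]>zlo)&(Q[:,2]<zhi)]
    r=cv2.minAreaRect((Q[:,:2]*1000).astype(np.float32)) if len(Q)>3 else None
    print(n,len(Q),Q.mean(0).round(4),Q.min(0).round(3),Q.max(0).round(3),r)
f=512/800
def b(u,v,w,h=None):
    h=h or w; return int((u-w)*f),int((u+w)*f),int((v-h)*f),int((v+h)*f)
reg("spring",*b(266,352,26),.06,.12)
reg("spring all",*b(266,352,26),.02,.12)
reg("knob",*b(537,345,30),.02,.06)
reg("rod",*b(428,333,18),.12,.16)
reg("done",*b(362,330,30),.10,.16)
reg("plate",*b(398,335,70,36),.02,.04)
reg("tray",*b(398,335,70,36),.012,.04)
reg("cup",*b(568,240,32),.08,.13)
reg("jar",*b(394,240,25),.08,.13)
reg("mug",*b(240,245,40),.07,.13)
big=lambda u,v:cv2.resize(a[int(v*f)-22:int(v*f)+22,int(u*f)-30:int(u*f)+30],(390,286),interpolation=cv2.INTER_CUBIC)
save("crops",np.vstack([np.hstack([big(266,352),big(537,345)]),np.hstack([big(398,335),big(431,333)])]))
E
```

```text
spring 168 [0.4645 0.2681 0.0871] [0.442 0.244 0.06 ] [0.489 0.292 0.099] ((464.76153564453125, 268.5167236328125), (46.44559097290039, 46.480167388916016), 45.68826675415039)
spring all 243 [0.4646 0.2675 0.0733] [0.442 0.244 0.021] [0.489 0.292 0.099] ((464.86785888671875, 268.2559814453125), (46.70197677612305, 46.94969177246094), 45.322601318359375)
knob 191 [ 0.482  -0.2601  0.0321] [ 0.449 -0.298  0.02 ] [ 0.516 -0.223  0.039] ((482.0732727050781, -259.8037109375), (49.95751953125, 85.81053924560547), 32.38750457763672)
rod 54 [ 0.5038 -0.0457  0.1381] [ 0.488 -0.052  0.13 ] [ 0.52  -0.04   0.143] ((504.11187744140625, -46.08806610107422), (11.63051986694336, 32.0803337097168), 89.85259246826172)
done 398 [0.5008 0.0839 0.1363] [0.476 0.041 0.107] [0.525 0.127 0.152] ((500.499755859375, 83.97418212890625), (48.64925003051758, 86.48106384277344), 0.19405755400657654)
plate 1713 [0.4996 0.0058 0.03  ] [ 0.447 -0.094  0.02 ] [0.56  0.131 0.04 ] ((503.1814270019531, 18.929420471191406), (110.91846466064453, 223.0259552001953), 1.5890947580337524)
tray 1928 [0.5001 0.007  0.0287] [ 0.447 -0.094  0.012] [0.56  0.131 0.04 ] ((503.6699523925781, 18.94458770751953), (112.2030258178711, 224.43084716796875), 1.4798672199249268)
cup 217 [ 0.6884 -0.3228  0.0987] [ 0.653 -0.352  0.08 ] [ 0.718 -0.287  0.115] ((685.8650512695312, -319.48876953125), (64.27765655517578, 65.17807006835938), 84.69939422607422)
jar 160 [0.6851 0.0273 0.1031] [0.668 0.009 0.085] [0.708 0.048 0.111] ((686.8411254882812, 27.758899688720703), (40.28300476074219, 37.65668487548828), 35.104827880859375)
mug 352 [0.6764 0.3302 0.0889] [0.61  0.285 0.07 ] [0.723 0.372 0.105] ((673.4035034179688, 321.0609130859375), (103.83379364013672, 87.41239929199219), 53.25696563720703)
```

View pics/crops.png

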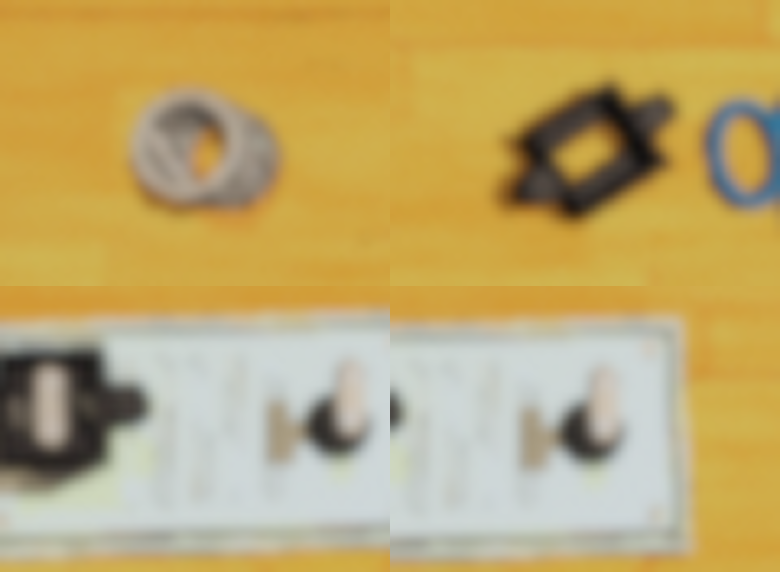

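Emit:
{"api": "step_arm", "payload": {
  "targets": [
    [1.2,-1.6,0,0,0,-2.5,1],
    [2,-2.4,0,0,0,-2.5,1],
    [2,-2.4,0,0,0,-2.5,1],
    [2,-2.4,0,0,0,-2.5,1],
    [2,-2.4,0,0,0,-2.5,1]
  ]
}}

```text
time: 0.52
position: [0.2489, 0.5174, 0.222]
tool_rot: [-0.72, -3.058, 0.001]
ft_force: [0.3, 0.2, -0.5]
grip_width: 1.001
grip_force: 0.0
```

Emit:
{"api": "step_arm", "payload": {
  "targets": [
    [2,-2.4,0,0,0,-2.5,1],
    [2,-2.4,0,0,0,-2.5,1],
    [2,-2.4,0,0,0,-2.5,1],
    [2,-2.4,0,0,0,-2.5,1],
    [2,-2.4,0,0,0,-2.5,1]
  ]
}}

```text
time: 0.93
position: [0.3489, 0.3974, 0.2222]
tool_rot: [-1.049, -2.961, 0.001]
ft_force: [1.6, 0.1, 0.5]
grip_width: 1.001
grip_force: 0.0
```

Emit:
{"api": "step_arm", "payload": {
  "targets": [
    [2,-2.4,0,0,0,-2.5,1],
    [2,-2.4,0,0,0,-2.5,1],
    [2,-2.4,0,0,0,-2.5,1],
    [2,-2.4,0,0,0,-2.5,1],
    [2,-2.4,0,0,0,-2.5,1]
  ]
}}

```text
time: 1.35
position: [0.4488, 0.2775, 0.2223]
tool_rot: [-1.366, -2.829, 0.001]
ft_force: [0.1, -0.3, 1.2]
grip_width: 0.999
grip_force: 0.0
```

```bash
cat >> h.py <<'E'
def yaw():
    s=ctrl.get_state();M=R.from_rotvec(s["tool_rot"]).as_matrix()
    print("t",s["time"],"pos",s["position"].round(4),"ty az",np.degrees(np.arctan2(M[1,1],M[0,1])).round(2),"z",M[:,2].round(3),"F",s["ft_force"].round(2),"g",round(s["grip_width"],3),round(s["grip_force"],1),"q",s["joint_positions"].round(2))
E
python3 - <<'E'
from h import *
yaw();a,P,T,K=grab("wrist");yaw()
np.savez("w1.npz",a=a,P=P,T=T,K=K);print(T.round(3),K)
save("w1",a)
Q=P.reshape(-1,3);m=(Q[:,2]>.085)&(Q[:,2]<.105)&(np.hypot(Q[:,0]-.465,Q[:,1]-.268)<.04);Q=Q[m]
print(len(Q),Q.mean(0),cv2.minEnclosingCircle((Q[:,:2]*1000).astype(np.float32)))
E
```

```text
t 1.35 pos [0.4488 0.2775 0.2223] ty az 38.47 z [-0. -0. -1.] F [ 0.1  -0.33  1.16] g 0.999 0.0 q [-0.88  0.06  0.29  1.76 -0.02  1.32  0.08]
t 1.4 pos [0.4538 0.2705 0.2225] ty az 37.82 z [ 0.003 -0.004 -1.   ] F [ 4.71 -4.81  0.5 ] g 1.001 0.0 q [-0.88  0.06  0.3   1.76 -0.01  1.32  0.08]
[[ 0.783  0.6    0.165  0.404]
 [ 0.622 -0.755 -0.207  0.334]
 [ 0.     0.264 -0.964  0.385]
 [ 0.     0.     0.     1.   ]] [[267.31895588   0.         263.53106767]
 [  0.         267.31895588 193.6980611 ]
 [  0.           0.           1.        ]]
751 [0.46069661 0.27280251 0.09237296] ((461.80865478515625, 270.831298828125), 24.44643211364746)
```

View pics/w1.png

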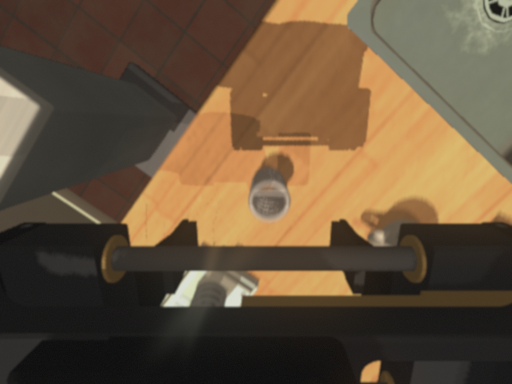

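The wrist view shows the spring at (269,200) between the fingers. The arm was still settling, so I'll retake it with a top-down rectified crop.

```bash
cat >> h.py <<'E'
def ortho(a,T,K,c,z,half=.04,n=400):
    # image up = +x, left = +y
    g=np.linspace(half,-half,n);X,Y=np.meshgrid(c[0]+g,c[1]+g,indexing="ij")
    W=np.stack([X,Y,np.full_like(X,z)],-1);C=(W-T[:3,3])@T[:3,:3]
    u=K[0,0]*C[...,0]/C[...,2]+K[0,2];v=K[1,1]*C[...,1]/C[...,2]+K[1,2]
    return cv2.remap(a,u.astype(np.float32),v.astype(np.float32),cv2.INTER_CUBIC)
E
python3 - <<'E'
from h import *
grab("wrist");a,P,T,K=grab("wrist");yaw()
Q=P.reshape(-1,3);m=(Q[:,2]>.085)&(Q[:,2]<.105)&(np.hypot(Q[:,0]-.465,Q[:,1]-.268)<.04);Q=Q[m]
print(len(Q),Q.mean(0),cv2.minEnclosingCircle((Q[:,:2]*1000).astype(np.float32)))
save("w2",np.hstack([ortho(a,T,K,(.465,.268),.093)]))
d=(Q[:,:2]-np.array([.465,.268]));
E
```

```text
t 1.5 pos [0.4499 0.2761 0.2223] ty az 38.26 z [ 0.    -0.001 -1.   ] F [-0.58  0.21  0.36] g 0.999 0.0 q [-0.88  0.06  0.29  1.76 -0.02  1.32  0.08]
757 [0.46056955 0.27282157 0.09251498] ((461.89727783203125, 270.93853759765625), 24.321147918701172)
```

View pics/w2.png

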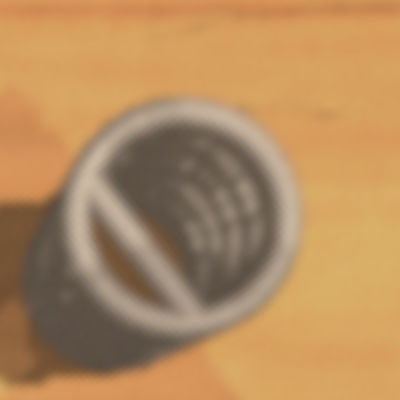

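Rectified crop: the spring's ring is centred at (184,216). Its tang runs from (100,185) to (195,312), so the tang line is at about 37° azimuth, almost parallel to the fingers' closing line. Descending to grip.

Emit:
{"api": "step_arm", "payload": {
  "targets": [
    [1.3,-0.6,-1.6,0,0,0,1],
    [0,0,-3,0,0,0,1],
    [0,0,-3,0,0,0,1],
    [0,0,-3,0,0,0,1],
    [0,0,-3,0,0,0,1]
  ]
}}

```text
time: 1.92
position: [0.4601, 0.2743, 0.0851]
tool_rot: [-1.359, -2.832, -0.001]
ft_force: [0.6, 0.3, 0.1]
grip_width: 1.003
grip_force: 0.0
```

Emit:
{"api": "step_arm", "payload": {
  "targets": [
    [0,0,-2,0,0,0,1],
    [0,0,-1,0,0,0,1],
    [0,0,0,0,0,0,1],
    [0,0,0,0,0,0,0.4],
    [0,0,0,0,0,0,0.4]
  ],
  "force": 20
}}

```text
time: 2.33
position: [0.4622, 0.2741, 0.0581]
tool_rot: [1.361, 2.83, 0.004]
ft_force: [0.4, -0.2, 0.4]
grip_width: 0.918
grip_force: 0.0
```

Emit:
{"api": "step_arm", "payload": {
  "targets": [
    [0,0,0,0,0,0,0.3],
    [0,0,0,0,0,0,0.3],
    [0,0,0,0,0,0,0.3],
    [0,0,0,0,0,0,0.3],
    [0,0,0,0,0,0,0.3]
  ],
  "force": 20
}}

```text
time: 2.75
position: [0.4614, 0.273, 0.0569]
tool_rot: [1.363, 2.831, 0.001]
ft_force: [-0.1, 0.4, -0.2]
grip_width: 0.552
grip_force: 4.1
```

```bash
python3 - <<'E'
from h import *
yaw()
E
```

```text
t 2.75 pos [0.4614 0.273  0.0569] ty az 38.59 z [ 0.  0. -1.] F [-0.08  0.4  -0.22] g 0.552 4.1 q [-0.85  0.23  0.3   1.93 -0.08  0.99  0.16]
```

Emit:
{"api": "step_arm", "payload": {
  "targets": [
    [0,0,2,0,0,0,0.3],
    [0,0,3.5,0,0,0,0.3],
    [0,0,4,0,0,0,0.3],
    [0,0,4,0,0,0,0.3],
    [0,0,3.5,0,0,0,0.3]
  ]
}}

```text
time: 3.17
position: [0.4612, 0.2727, 0.2288]
tool_rot: [1.363, 2.83, 0.001]
ft_force: [0.8, 1.4, -2.7]
grip_width: 0.55
grip_force: 20.0
```

Emit:
{"api": "step_arm", "payload": {
  "targets": [
    [0.2,-1.5,0,0,0,-2.5,0.3],
    [0.3,-2.5,0,0,0,-2.5,0.3],
    [0.3,-3,0,0,0,-2.5,0.3],
    [0.3,-3,0,0,0,-2.5,0.3],
    [0.3,-3,0,0,0,-2.5,0.3]
  ]
}}

```text
time: 3.58
position: [0.474, 0.1392, 0.2243]
tool_rot: [-1.668, -2.66, 0.006]
ft_force: [0.4, 0.2, -1.3]
grip_width: 0.545
grip_force: 20.0
```

Emit:
{"api": "step_arm", "payload": {
  "targets": [
    [0.3,-3,0,0,0,-2.5,0.3],
    [0.3,-3,0,0,0,-2.5,0.3],
    [0.3,-3,0,0,0,-2.5,0.3],
    [0.3,-3,0,0,0,-2.5,0.3],
    [0.3,-3,0,0,0,-2.5,0.3]
  ]
}}

```text
time: 4.0
position: [0.4882, -0.0105, 0.2243]
tool_rot: [-1.948, -2.462, 0.005]
ft_force: [0.1, 0.3, -2.0]
grip_width: 0.542
grip_force: 20.0
```

Emit:
{"api": "step_arm", "payload": {
  "targets": [
    [0.3,-3,0,0,0,-2.5,0.3],
    [0.3,-3,0,0,0,-2.5,0.3],
    [0.3,-3,0,0,0,-2.5,0.3],
    [0.3,-2.3,0,0,0,-2.5,0.3],
    [0,0,0,0,0,0,0.3]
  ]
}}

```text
time: 4.42
position: [0.4996, -0.1282, 0.2248]
tool_rot: [2.166, 2.276, -0.007]
ft_force: [-0.5, -1.1, -2.1]
grip_width: 0.54
grip_force: 20.0
```

```bash
python3 - <<'E'
from h import *
grab("wrist");grab("wrist");a,P,T,K=grab("wrist");yaw()
np.savez("w3.npz",a=a,P=P,T=T,K=K)
p=ctrl.get_state()["position"]
Q=P.reshape(-1,3);m=(Q[:,2]>.13)&(Q[:,2]<.146)&(np.hypot(Q[:,0]-.504,Q[:,1]+.046)<.03);Q=Q[m]
print(len(Q),Q.mean(0),cv2.minAreaRect((Q[:,:2]*1000).astype(np.float32)))
o1=ortho(a,T,K,(.504,-.046),.138);o2=ortho(a,T,K,p[:2],p[2]-.057+.093)
save("w3",np.hstack([o1,o2]))
E
```

```text
t 4.5667 pos [ 0.5006 -0.1206  0.2249] ty az 3.48 z [-0.003  0.001 -1.   ] F [-0.57  0.97 -2.21] g 0.543 20.0 q [-0.49  0.02  0.69  1.8  -0.01  1.33  0.27]
474 [ 0.50212941 -0.04470879  0.13803549] ((502.4505920410156, -44.669281005859375), (33.3812370300293, 11.971458435058594), 1.0389529466629028)
```

View pics/w3.png

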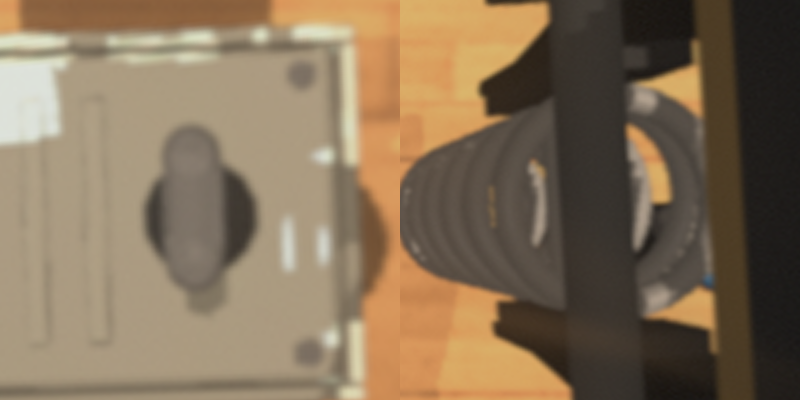

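Left: the bare head runs from (190,125) to (190,290), almost exactly along x. Right: the held spring spans rows 85–312 with its right rim near column 707, mostly behind a gripper bar. The arm was still oscillating, so I'll measure again at rest.

Emit:
{"api": "step_arm", "payload": {
  "targets": [
    [0,0,0,0,0,0,0.3],
    [0,0,0,0,0,0,0.3],
    [0,0,0,0,0,0,0.3],
    [0,0,0,0,0,0,0.3],
    [0,0,0,0,0,0,0.3]
  ]
}}

```text
time: 4.98
position: [0.5023, -0.1196, 0.2266]
tool_rot: [2.15, 2.291, 0.0]
ft_force: [-0.1, -0.3, -1.5]
grip_width: 0.545
grip_force: 20.0
```

```bash
python3 - <<'E'
from h import *
yaw();a,P,T,K=grab("wrist");yaw()
np.savez("w4.npz",a=a,P=P,T=T,K=K)
p=ctrl.get_state()["position"]
F=P.reshape(-1,3);m=(F[:,2]>.13)&(F[:,2]<.146)&(np.hypot(F[:,0]-.504,F[:,1]+.046)<.03);Q=F[m]
print(len(Q),Q.mean(0),cv2.minAreaRect((Q[:,:2]*1000).astype(np.float32)))
# spring: fit circle (R=24.5mm) + axis tilt to wall points
z0=p[2]-.057
d=F-np.array([p[0],p[1],0]);m=(np.hypot(d[:,0],d[:,1])<.035)&(F[:,2]>z0-.01)&(F[:,2]<z0+.1)
S=F[m];print(len(S),S.min(0),S.max(0))
from scipy.optimize import least_squares
zz=S[:,2]-z0
f=lambda q:np.hypot(S[:,0]-q[0]-q[2]*zz,S[:,1]-q[1]-q[3]*zz)-.0245
r=least_squares(f,[p[0],p[1],0,0],loss="soft_l1",f_scale=.001);print(r.x.round(4),np.median(abs(r.fun)))
w=S[abs(f(r.x))<.003];print(len(w),w[:,2].min(),w[:,2].max())
for a0,b0 in[(0,.03),(.03,.06),(.06,.1)]:
    t=S[(zz>a0)&(zz<b0)];print(a0,t.min(0).round(4),t.max(0).round(4),len(t))
b,P2,_,_=grab("top");F=P2.reshape(-1,3)
d=F-np.array([p[0],p[1],0]);m=(F[:,2]>.13)&(F[:,2]<.146)&(np.hypot(F[:,0]-.504,F[:,1]+.046)<.03);Q=F[m];print("top rod",len(Q),Q.mean(0) if len(Q) else 0)
E
```

```text
t 4.9833 pos [ 0.5023 -0.1196  0.2266] ty az 3.65 z [ 0.  0. -1.] F [-0.05 -0.35 -1.54] g 0.545 20.0 q [-0.49  0.02  0.69  1.79 -0.01  1.33  0.27]
t 5.0333 pos [ 0.5023 -0.1197  0.2266] ty az 3.64 z [ 0.  0. -1.] F [-0.62  0.96 -1.17] g 0.549 20.0 q [-0.49  0.02  0.69  1.79 -0.01  1.33  0.27]
469 [ 0.50217549 -0.04471553  0.13796786] ((502.4408874511719, -44.721351623535156), (32.830543518066406, 11.972296714782715), 1.2828136682510376)
6394 [ 0.46859808 -0.14545584  0.17024628] [ 0.53454442 -0.09711089  0.26949783]
[ 0.5018 -0.1232  0.0096  0.0135] 0.0028198307842545213
3321 0.1702462752437927 0.26949782738165895
0 [ 0.4783 -0.1455  0.1702] [ 0.5246 -0.0975  0.1994] 778
0.03 [ 0.4692 -0.1351  0.2005] [ 0.5338 -0.0974  0.2296] 978
0.06 [ 0.4686 -0.1454  0.2296] [ 0.5345 -0.0971  0.2695] 4638
top rod 53 [ 0.50402897 -0.04587576  0.13784788]
```

Emit:
{"api": "step_arm", "payload": {
  "targets": [
    [0.1,1.5,0,0,0,-0.5,0.3],
    [0,2,0,0,0,0,0.3],
    [0,2,0,0,0,0,0.3],
    [0,1.5,0,0,0,0,0.3],
    [0,0.7,0,0,0,0,0.3]
  ]
}}

```text
time: 5.5
position: [0.5034, -0.0403, 0.2266]
tool_rot: [-2.156, -2.284, -0.001]
ft_force: [-0.4, 0.9, -1.2]
grip_width: 0.548
grip_force: 20.0
```

Emit:
{"api": "step_arm", "payload": {
  "targets": [
    [0,0,0,0,0,0,0.3],
    [0,0,0,0,0,0,0.3],
    [0,0,0,0,0,0,0.3],
    [0,0,0,0,0,0,0.3],
    [0,0,0,0,0,0,0.3]
  ]
}}

```text
time: 5.92
position: [0.5033, -0.0442, 0.2266]
tool_rot: [2.163, 2.278, -0.0]
ft_force: [-0.1, -0.7, -1.4]
grip_width: 0.548
grip_force: 20.0
```

```bash
python3 - <<'E'
from h import *
yaw();a,P,T,K=grab("wrist");yaw();p=ctrl.get_state()["position"]
F=P.reshape(-1,3);z0=p[2]-.057
d=F-np.array([p[0],p[1],0]);m=(np.hypot(d[:,0],d[:,1])<.035)&(F[:,2]>z0-.01)&(F[:,2]<z0+.05);S=F[m]
print(S.min(0).round(4),S.max(0).round(4))
o2=ortho(a,T,K,p[:2],z0+.095)
b,P2,T2,K2=grab("side");o=cv2.resize(b[150:290,200:340],(400,400),interpolation=cv2.INTER_CUBIC)
save("w5",np.hstack([o2,o]))
E
```

```text
t 5.9167 pos [ 0.5033 -0.0442  0.2266] ty az 2.99 z [ 0. -0. -1.] F [-0.05 -0.66 -1.43] g 0.548 20.0 q [-0.57 -0.01  0.61  1.82  0.    1.33  0.09]
t 5.9667 pos [ 0.5033 -0.0439  0.2266] ty az 3.01 z [ 0. -0. -1.] F [-0.29  0.53 -1.8 ] g 0.548 20.0 q [-0.58 -0.01  0.61  1.82  0.    1.33  0.09]
[ 0.4791 -0.0697  0.1695] [ 0.5261 -0.0219  0.2136]
```

View pics/w5.png

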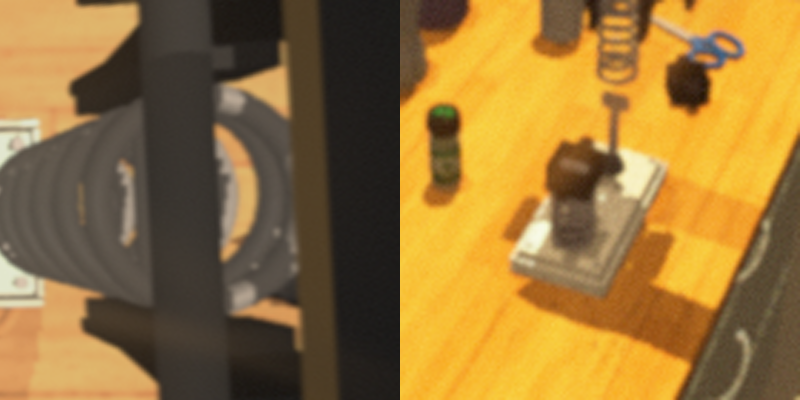

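The side crop shows the spring hanging just above the bare rod's head (615,100). I'll shift y by 1 mm and start descending.

Emit:
{"api": "step_arm", "payload": {
  "targets": [
    [0,0.1,-0.5,0,0,0,0.3],
    [0,0,-1,0,0,0,0.3],
    [0,0,-0.8,0,0,0,0.3],
    [0,0,-0.5,0,0,0,0.3],
    [0,0,0,0,0,0,0.3]
  ]
}}

```text
time: 6.43
position: [0.5021, -0.042, 0.1966]
tool_rot: [-2.159, -2.279, 0.004]
ft_force: [-1.1, -0.4, -1.3]
grip_width: 0.544
grip_force: 20.0
```

Emit:
{"api": "step_arm", "payload": {
  "targets": [
    [0,0,-0.3,0,0,0,0.3],
    [0,0,-0.4,0,0,0,0.3],
    [0,0,-0.4,0,0,0,0.3],
    [0,0,-0.4,0,0,0,0.3],
    [0,0,-0.4,0,0,0,0.3]
  ]
}}

```text
time: 6.85
position: [0.5033, -0.042, 0.1793]
tool_rot: [2.161, 2.28, 0.0]
ft_force: [0.4, -0.1, -1.6]
grip_width: 0.543
grip_force: 20.0
```

Emit:
{"api": "step_arm", "payload": {
  "targets": [
    [0,-0.1,-1,0,0,0,0.3],
    [0,0,-1.2,0,0,0,0.3],
    [0,0,-1.2,0,0,0,0.3],
    [0,0,-1,0,0,0,0.3],
    [0,0,-0.6,0,0,0,0.3]
  ]
}}

```text
time: 7.27
position: [0.5022, -0.0431, 0.1274]
tool_rot: [-2.16, -2.279, 0.003]
ft_force: [0.6, 0.2, -1.6]
grip_width: 0.543
grip_force: 20.0
```

Emit:
{"api": "step_arm", "payload": {
  "targets": [
    [0,0,-0.4,0,0,0,0.3],
    [0,0,-0.3,0,0,0,0.3],
    [0,0,-0.3,0,0,0,0.3],
    [0,0,0,0,0,0,0.3],
    [0,0,0,0,0,0,0.3]
  ]
}}

```text
time: 7.68
position: [0.5035, -0.0431, 0.1198]
tool_rot: [2.16, 2.28, 0.001]
ft_force: [0.1, -0.0, -2.0]
grip_width: 0.546
grip_force: 20.0
```

```bash
python3 - <<'E'
from h import *
yaw()
E
```

```text
t 7.6833 pos [ 0.5035 -0.0431  0.1198] ty az 3.09 z [ 0. -0. -1.] F [ 0.07 -0.02 -1.99] g 0.546 20.0 q [-0.56  0.1   0.62  1.95 -0.06  1.11  0.15]
```

Emit:
{"api": "step_arm", "payload": {
  "targets": [
    [0,0,-0.4,0,0,-1,0.3],
    [0,0,-0.3,0,0,0,0.3],
    [0,0,-0.3,0,0,0,0.3],
    [0,0,-0.3,0,0,0,0.3],
    [0,0,-0.2,0,0,0,0.3]
  ]
}}

```text
time: 8.1
position: [0.5031, -0.043, 0.1041]
tool_rot: [-2.18, -2.262, 0.0]
ft_force: [0.3, -0.7, -2.3]
grip_width: 0.542
grip_force: 20.1
```

Emit:
{"api": "step_arm", "payload": {
  "targets": [
    [0,0,-0.3,0,0,0,0.3],
    [0,0,-0.2,0,0,0,0.3],
    [0,0,-0.2,0,0,0,0.3],
    [0,0,-0.2,0,0,0,0.3],
    [0,0,0,0,0,0,0.3]
  ]
}}

```text
time: 8.52
position: [0.503, -0.0431, 0.0951]
tool_rot: [-2.18, -2.261, 0.001]
ft_force: [-0.3, -0.0, -1.5]
grip_width: 0.549
grip_force: 20.1
```

Emit:
{"api": "step_arm", "payload": {
  "targets": [
    [0,0,-0.2,0,0,0,0.3],
    [0,0,-0.2,0,0,0,0.3],
    [0,0,-0.2,0,0,0,0.3],
    [0,0,-0.1,0,0,0,0.3],
    [0,0,0,0,0,0,0.3]
  ]
}}

```text
time: 8.93
position: [0.5032, -0.043, 0.0884]
tool_rot: [-2.18, -2.261, 0.0]
ft_force: [-0.3, -0.2, -1.1]
grip_width: 0.547
grip_force: 20.0
```

Emit:
{"api": "step_arm", "payload": {
  "targets": [
    [0,0,-0.1,0,0,0,0.3],
    [0,0,-0.1,0,0,0,0.3],
    [0,0,0,0,0,0,0.3],
    [0,0,0,0,0,0,0.3],
    [0,0,0,0,0,0,0.3]
  ]
}}

```text
time: 9.35
position: [0.5033, -0.0431, 0.0868]
tool_rot: [2.181, 2.261, 0.0]
ft_force: [-0.5, -0.3, 1.1]
grip_width: 0.545
grip_force: 19.9
```

Emit:
{"api": "step_arm", "payload": {
  "targets": [
    [0,0,0,0,0,0,0.8],
    [0,0,0,0,0,0,0.95],
    [0,0,0,0,0,0,0.95],
    [0,0,0,0,0,0,0.95],
    [0,0,0.5,0,0,0,0.95]
  ]
}}

```text
time: 9.77
position: [0.5027, -0.043, 0.091]
tool_rot: [-2.18, -2.261, 0.002]
ft_force: [-0.2, 0.5, -0.3]
grip_width: 0.836
grip_force: 0.0
```

Emit:
{"api": "step_arm", "payload": {
  "targets": [
    [0,0,1.5,0,0,0,0.95],
    [0,0,3,0,0,0,0.95],
    [0,0,4,0,0,0,0.95],
    [0,0,4,0,0,0,0.95],
    [0,0,2,0,0,0,0.95]
  ]
}}

```text
time: 10.18
position: [0.5052, -0.0435, 0.2419]
tool_rot: [2.178, 2.258, 0.009]
ft_force: [0.7, -0.9, -0.3]
grip_width: 0.949
grip_force: 0.0
```

Emit:
{"api": "step_arm", "payload": {
  "targets": [
    [0,-1.5,0,0,0,3,0.95],
    [-0.3,-2.5,0,0,0,3,0.95],
    [-0.3,-2.5,0,0,0,3,0.95],
    [-0.3,-2.5,0,0,0,3,0.95],
    [-0.3,-2.5,0,0,0,3,0.95]
  ]
}}

```text
time: 10.6
position: [0.4911, -0.1592, 0.2372]
tool_rot: [1.863, 2.529, 0.001]
ft_force: [1.1, -0.3, -0.4]
grip_width: 0.95
grip_force: 0.0
```

Emit:
{"api": "step_arm", "payload": {
  "targets": [
    [-0.3,-2.5,0,0,0,3,0.95],
    [-0.3,-2.5,0,0,0,3,0.95],
    [-0.3,-2.5,0,0,0,3,0.95],
    [0,-1.7,0,0,0,3,0.95],
    [0,-0.8,0,0,0,3,0.95]
  ]
}}

```text
time: 11.02
position: [0.4814, -0.2614, 0.2372]
tool_rot: [1.522, 2.747, -0.002]
ft_force: [-1.1, 1.2, -0.5]
grip_width: 0.95
grip_force: 0.0
```

Emit:
{"api": "step_arm", "payload": {
  "targets": [
    [0,0,0,0,0,0,0.95],
    [0,0,0,0,0,0,0.95],
    [0,0,0,0,0,0,0.95],
    [0,0,0,0,0,0,0.95],
    [0,0,0,0,0,0,0.95]
  ]
}}

```text
time: 11.43
position: [0.4826, -0.2569, 0.2366]
tool_rot: [-1.519, -2.75, -0.001]
ft_force: [-0.7, 0.4, 1.2]
grip_width: 0.946
grip_force: 0.0
```

```bash
python3 - <<'E'
from h import *
yaw();a,P,T,K=grab("wrist");yaw()
F=P.reshape(-1,3);m=(F[:,2]>.028)&(F[:,2]<.042)&(np.hypot(F[:,0]-.482,F[:,1]+.26)<.055);Q=F[m]
print(len(Q),Q.mean(0),cv2.minAreaRect((Q[:,:2]*1000).astype(np.float32)))
b,P2,T2,K2=grab("top");F=P2.reshape(-1,3)
m=(F[:,2]>.10)&(F[:,2]<.146)&(np.hypot(F[:,0]-.503,F[:,1]+.045)<.035);Q=F[m]
print("spring/rod",len(Q),Q.min(0),Q.max(0));q=Q[Q[:,2]<.13];print(cv2.minEnclosingCircle((q[:,:2]*1000).astype(np.float32)),np.median(q[:,2]))
save("w6",np.hstack([ortho(a,T,K,(.482,-.26),.034,.06),ortho(b,T2,K2,(.503,-.045),.125)]))
E
```

```text
t 11.4333 pos [ 0.4826 -0.2569  0.2366] ty az 32.16 z [ 0.     0.001 -1.   ] F [-0.66  0.42  1.16] g 0.946 0.0 q [-0.33  0.11  0.83  1.71 -0.08  1.35  1.08]
t 11.4833 pos [ 0.4826 -0.2571  0.2366] ty az 32.16 z [ 0.  0. -1.] F [ 0.47  0.32 -0.53] g 0.949 0.0 q [-0.33  0.11  0.83  1.71 -0.08  1.35  1.08]
812 [ 0.47864716 -0.25799978  0.03315105] ((479.6930236816406, -259.1548767089844), (49.67164611816406, 86.33285522460938), 31.010337829589844)
spring/rod 191 [ 0.48199166 -0.06984688  0.10199742] [ 0.52820644 -0.02214801  0.14235698]
((505.7469482421875, -46.489585876464844), 24.364986419677734) 0.12264638609590117
```

View pics/w6.png

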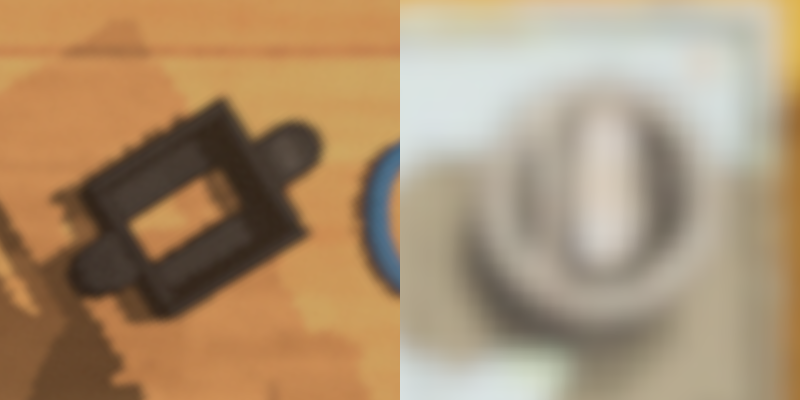

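The left crop shows the knob centred near (195,208), wings along azimuth ≈ -59°. The right crop shows the spring standing home around the head, with its tang beside the head. Now to grasp the knob.

Emit:
{"api": "step_arm", "payload": {
  "targets": [
    [-0.17,-0.25,-3,0,0,-0.7,0.95],
    [0,0,-4,0,0,0,0.95],
    [0,0,-4,0,0,0,0.95],
    [0,0,-4,0,0,0,0.95],
    [0,0,-3.5,0,0,0,0.95]
  ]
}}

```text
time: 11.95
position: [0.4802, -0.2597, 0.0494]
tool_rot: [-1.537, -2.739, -0.001]
ft_force: [-0.3, 0.8, 0.2]
grip_width: 0.949
grip_force: 0.0
```

Emit:
{"api": "step_arm", "payload": {
  "targets": [
    [0,0,-2,0,0,0,0.95],
    [0,0,-1.2,0,0,0,0.95],
    [0,0,-0.7,0,0,0,0.95],
    [0,0,-0.5,0,0,0,0.95],
    [0,0,0,0,0,0,0.95]
  ]
}}

```text
time: 12.37
position: [0.4811, -0.2607, 0.0079]
tool_rot: [1.537, 2.739, 0.0]
ft_force: [-0.1, 0.9, 0.4]
grip_width: 0.95
grip_force: 0.0
```

Emit:
{"api": "step_arm", "payload": {
  "targets": [
    [0,0,0,0,0,0,0.95],
    [0,0,0,0,0,0,0.95],
    [0,0,0,0,0,0,0.95],
    [0,0,0,0,0,0,0.95],
    [0,0,0,0,0,0,0.95]
  ]
}}

```text
time: 12.78
position: [0.481, -0.2606, 0.0081]
tool_rot: [1.537, 2.739, 0.001]
ft_force: [-0.8, -0.4, 0.7]
grip_width: 0.951
grip_force: 0.0
```

Emit:
{"api": "step_arm", "payload": {
  "targets": [
    [0,0.1,-0.35,0,0,0,0.95],
    [0,0,0,0,0,0,0.8],
    [0,0,0,0,0,0,0.4],
    [0,0,0,0,0,0,0.4],
    [0,0,0,0,0,0,0.4]
  ],
  "force": 25
}}

```text
time: 13.2
position: [0.4806, -0.2596, 0.004]
tool_rot: [1.538, 2.74, -0.0]
ft_force: [-0.2, 0.8, 0.2]
grip_width: 0.73
grip_force: 0.0
```

Emit:
{"api": "step_arm", "payload": {
  "targets": [
    [0,0,0,0,0,0,0.4],
    [0,0,0,0,0,0,0.4],
    [0,0,0,0,0,0,0.4],
    [0,0,0,0,0,0,0.4],
    [0,0,0,0,0,0,0.4]
  ]
}}

```text
time: 13.62
position: [0.4805, -0.2596, 0.0041]
tool_rot: [-1.538, -2.739, 0.0]
ft_force: [0.3, 0.0, 0.8]
grip_width: 0.577
grip_force: 25.0
```

```bash
python3 - <<'E'
from h import *
yaw()
E
```

```text
t 13.6167 pos [ 0.4805 -0.2596  0.0041] ty az 31.39 z [-0. -0. -1.] F [0.35 0.03 0.77] g 0.577 25.0 q [-0.2   0.4   0.75  1.95 -0.34  0.92  1.27]
```

Emit:
{"api": "step_arm", "payload": {
  "targets": [
    [0,0,2,0,0,0,0.4],
    [0,0,4,0,0,0,0.4],
    [0,0,4,0,0,0,0.4],
    [0,0,4,0,0,0,0.4],
    [0,0,4,0,0,0,0.4]
  ]
}}

```text
time: 14.03
position: [0.4799, -0.2595, 0.1855]
tool_rot: [-1.538, -2.739, -0.0]
ft_force: [1.3, -0.1, -1.8]
grip_width: 0.574
grip_force: 25.0
```

Emit:
{"api": "step_arm", "payload": {
  "targets": [
    [0.5,1,1,0,0,4,0.4],
    [0.8,1.8,1,0,0,4,0.4],
    [0.8,1.8,0,0,0,4,0.4],
    [0.8,1.8,0,0,0,4,0.4],
    [0.8,1.8,0,0,0,4,0.4]
  ]
}}

```text
time: 14.45
position: [0.5176, -0.1746, 0.2029]
tool_rot: [-1.028, -2.966, -0.001]
ft_force: [0.3, -0.7, -2.2]
grip_width: 0.573
grip_force: 25.0
```

Emit:
{"api": "step_arm", "payload": {
  "targets": [
    [0.8,1.8,0,0,0,4,0.4],
    [0.8,1.8,0,0,0,4,0.4],
    [0.8,1.8,0,0,0,4,0.4],
    [0.8,1.8,0,0,0,4,0.4],
    [0.8,1.8,0,0,0,4,0.4]
  ]
}}

```text
time: 14.87
position: [0.5571, -0.0845, 0.2023]
tool_rot: [-0.497, -3.099, -0.0]
ft_force: [0.9, -0.6, -1.8]
grip_width: 0.574
grip_force: 25.0
```

Emit:
{"api": "step_arm", "payload": {
  "targets": [
    [0.8,1.8,0,0,0,4,0.4],
    [0.8,1.4,0,0,0,4,0.4],
    [0.4,0.8,0,0,0,4,0.4],
    [0.3,0.4,0,0,0,4,0.4],
    [0,0,0,0,0,4,0.4]
  ]
}}

```text
time: 15.28
position: [0.5802, -0.0395, 0.202]
tool_rot: [0.052, -3.138, -0.002]
ft_force: [0.4, 0.3, -1.2]
grip_width: 0.573
grip_force: 25.0
```

Emit:
{"api": "step_arm", "payload": {
  "targets": [
    [0,0,0,0,0,0,0.4],
    [0,0,0,0,0,0,0.4],
    [0,0,0,0,0,0,0.4],
    [0,0,0,0,0,0,0.4],
    [0,0,0,0,0,0,0.4]
  ]
}}

```text
time: 15.7
position: [0.5804, -0.0436, 0.2039]
tool_rot: [0.037, -3.141, -0.0]
ft_force: [-0.7, -0.2, -1.7]
grip_width: 0.575
grip_force: 25.0
```

```bash
python3 - <<'E'
from h import *
yaw();a,P,T,K=grab("wrist");yaw()
p=ctrl.get_state()["position"]
F=P.reshape(-1,3);m=(F[:,2]>.13)&(F[:,2]<.146)&(np.hypot(F[:,0]-.504,F[:,1]+.046)<.03);Q=F[m]
print("rod",len(Q),Q.mean(0) if len(Q) else 0,cv2.minAreaRect((Q[:,:2]*1000).astype(np.float32)) if len(Q) else 0)
z0=p[2]-.004
d=F-p;m=(abs(d[:,1])<.014)&(F[:,2]>z0+.005)&(F[:,2]<z0+.036)&(d[:,0]<-.02)&(d[:,0]>-.06);S=F[m]
if len(S): print("wing",len(S),S.min(0),S.max(0),np.percentile(S[:,0]-p[0],[1,3,10]))
save("w7",np.hstack([ortho(a,T,K,(p[0]-.03,p[1]),z0+.032,.06),ortho(a,T,K,(.503,-.045),.138)]))
np.savez("w7.npz",a=a,P=P,T=T,K=K)
E
```

```text
t 15.7 pos [ 0.5804 -0.0436  0.2039] ty az 91.34 z [-0.  0. -1.] F [-0.69 -0.24 -1.72] g 0.575 25.0 q [-0.49  0.2   0.6   1.67 -0.12  1.3   1.72]
t 15.75 pos [ 0.5805 -0.0436  0.204 ] ty az 91.35 z [-0.  0. -1.] F [ 0.24  0.49 -1.43] g 0.575 25.0 q [-0.49  0.2   0.6   1.67 -0.12  1.3   1.72]
rod 583 [ 0.50181848 -0.04491744  0.1380454 ] ((502.1104736328125, -44.96293640136719), (33.86098861694336, 11.694513320922852), 1.6978464126586914)
wing 1959 [ 0.53578954 -0.05759501  0.205179  ] [ 0.5600229  -0.0296077   0.23591682] [-0.04421558 -0.04390249 -0.04225354]
```

View pics/w7.png

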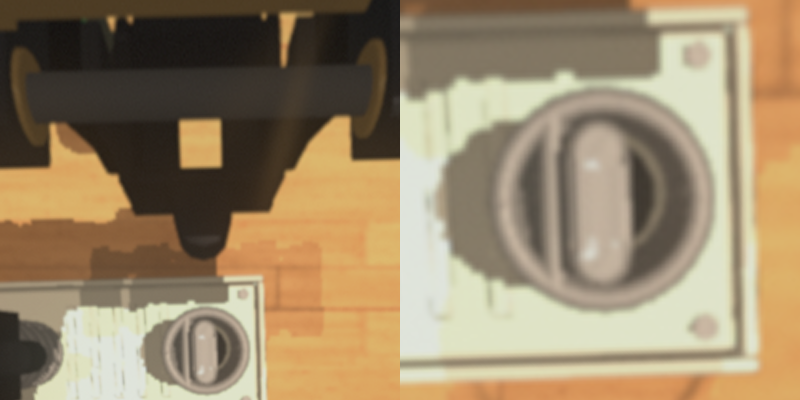

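Left: the held knob's wing tip is at (203,258) with its slot showing. Right: the spring sits home around the head, tang beside it. I'll refine the knob's offset along x numerically from that frame.

```bash
python3 - <<'E'
from h import *
w=np.load("w7.npz");P=w["P"];p=np.array([.5805,-.0436,.204]);z0=.2
F=P.reshape(-1,3);d=F-p
for n,m in [("tip",(abs(d[:,1]+.001)<.004)&(d[:,0]<-.035)),("face",(abs(d[:,1]+.001)>.012)&(abs(d[:,1]+.001)<.022)&(d[:,0]<-.015))]:
    for a,b in[(0,.006),(.006,.012),(.012,.018),(.018,.024),(.024,.03),(.03,.038)]:
        S=d[m&(F[:,2]>z0+a)&(F[:,2]<z0+b)&(d[:,0]>-.06)]
        if len(S)>3: print(n,a,b,len(S),np.percentile(S[:,0]*1000,[0,5,50]).round(1))
m=(d[:,0]<-.03)&(d[:,0]>-.05)&(abs(d[:,1])<.02)&(F[:,2]>z0+.006)
print("wing y",np.percentile(d[m,1]*1000,[1,5,50,95,99]).round(1))
E
```

```text
tip 0.006 0.012 6 [-44.3 -44.3 -43.8]
tip 0.012 0.018 28 [-44.5 -44.4 -43.9]
tip 0.018 0.024 30 [-44.6 -44.5 -44. ]
tip 0.024 0.03 38 [-44.7 -44.5 -44. ]
tip 0.03 0.038 262 [-44.3 -43.5 -39.6]
face 0 0.006 89 [-26.3 -26.1 -25.7]
face 0.006 0.012 92 [-26.2 -26.1 -25.1]
face 0.012 0.018 98 [-26.3 -26.2 -25.3]
face 0.018 0.024 117 [-26.4 -26.1 -25.2]
face 0.024 0.03 143 [-26.4 -26.1 -25.1]
face 0.03 0.038 491 [-26.4 -25.9 -23.1]
wing y [-19.4 -16.7  -0.1  17.4  19.4]
```

Emit:
{"api": "step_arm", "payload": {
  "targets": [
    [-1.3,0,0,0,0,0.2,0.4],
    [-2,-0.06,0,0,0,0,0.4],
    [-2,0,-1,0,0,0,0.4],
    [-1.6,0,-1,0,0,0,0.4],
    [-0.87,0,-1,0,0,0,0.4]
  ]
}}

```text
time: 16.17
position: [0.5012, -0.0444, 0.1739]
tool_rot: [0.042, -3.141, -0.002]
ft_force: [0.6, 0.2, -1.7]
grip_width: 0.574
grip_force: 25.0
```

Emit:
{"api": "step_arm", "payload": {
  "targets": [
    [0,0,-0.5,0,0,0,0.4],
    [0,0,0,0,0,0,0.4],
    [0,0,0,0,0,0,0.4],
    [0,0,0,0,0,0,0.4],
    [0,0,0,0,0,0,0.4]
  ]
}}

```text
time: 16.58
position: [0.5039, -0.0442, 0.1697]
tool_rot: [-0.043, 3.14, -0.001]
ft_force: [-0.1, 0.2, -0.8]
grip_width: 0.575
grip_force: 25.0
```

```bash
python3 - <<'E'
from h import *
yaw()
E
```

```text
t 16.5833 pos [ 0.5039 -0.0442  0.1697] ty az 91.58 z [ 0.001 -0.    -1.   ] F [-0.11  0.22 -0.84] g 0.575 25.0 q [-0.53  0.04  0.59  1.89 -0.02  1.21  1.66]
```

Emit:
{"api": "step_arm", "payload": {
  "targets": [
    [-0.1,0,-0.5,0,0,0,0.4],
    [0,0,-0.8,0,0,0,0.4],
    [0,0,-0.6,0,0,0,0.4],
    [0,0,-0.2,0,0,0,0.4],
    [0,0,0,0,0,0,0.4]
  ]
}}

```text
time: 17.0
position: [0.5012, -0.0442, 0.147]
tool_rot: [0.043, -3.139, 0.0]
ft_force: [0.1, 0.0, -1.4]
grip_width: 0.573
grip_force: 25.0
```

Emit:
{"api": "step_arm", "payload": {
  "targets": [
    [0,0,-0.2,0,0,0,0.4],
    [0,0,-0.3,0,0,0,0.4],
    [0,0,-0.3,0,0,0,0.4],
    [0,0,-0.2,0,0,0,0.4],
    [0,0,0,0,0,0,0.4]
  ]
}}

```text
time: 17.42
position: [0.5015, -0.0441, 0.1376]
tool_rot: [0.044, -3.141, -0.0]
ft_force: [-0.1, 0.0, -1.8]
grip_width: 0.572
grip_force: 25.0
```

Emit:
{"api": "step_arm", "payload": {
  "targets": [
    [0.1,0,-0.2,0,0,0,0.4],
    [0,0,-0.3,0,0,0,0.4],
    [0,0,-0.3,0,0,0,0.4],
    [0,0,0,0,0,0,0.4],
    [0,0,0,0,0,0,0.4]
  ]
}}

```text
time: 17.83
position: [0.5027, -0.0442, 0.1298]
tool_rot: [0.044, -3.141, 0.0]
ft_force: [-0.3, 0.2, -1.8]
grip_width: 0.575
grip_force: 25.0
```

Emit:
{"api": "step_arm", "payload": {
  "targets": [
    [0,0,-0.3,0,0,0,0.4],
    [0,0,-0.3,0,0,0,0.4],
    [0,0,-0.3,0,0,0,0.4],
    [0,0,-0.3,0,0,0,0.4],
    [0,0,0,0,0,0,0.4]
  ]
}}

```text
time: 18.25
position: [0.5031, -0.0442, 0.118]
tool_rot: [-0.043, 3.141, -0.0]
ft_force: [0.7, 0.4, 3.6]
grip_width: 0.573
grip_force: 25.0
```

Emit:
{"api": "step_arm", "payload": {
  "targets": [
    [0,0,-0.3,0,0,0,0.4],
    [0,0,-0.3,0,0,0,0.4],
    [0,0,-0.2,0,0,0,0.4],
    [0,0,0,0,0,0,0.4],
    [0,0,0,0,0,0,0.4]
  ]
}}

```text
time: 18.67
position: [0.5039, -0.0442, 0.1108]
tool_rot: [-0.043, 3.139, 0.0]
ft_force: [0.8, -0.6, 7.5]
grip_width: 0.576
grip_force: 25.0
```

Emit:
{"api": "step_arm", "payload": {
  "targets": [
    [0,0,0,0,0,-3,0.4],
    [0,0,0,0,0,-5,0.4],
    [0,0,0,0,0,-5,0.4],
    [0,0,0,0,0,-5,0.4],
    [0,0,0,0,0,0,0.4]
  ]
}}

```text
time: 19.08
position: [0.5033, -0.0439, 0.1106]
tool_rot: [0.454, 3.108, 0.001]
ft_force: [-0.5, -0.2, 5.6]
grip_width: 0.574
grip_force: 25.0
```

```bash
python3 - <<'E'
from h import *
yaw();print(ctrl.get_state()["torque"])
E
```

```text
t 19.0833 pos [ 0.5033 -0.0439  0.1106] ty az 73.38 z [ 0.001  0.001 -1.   ] F [-0.49 -0.21  5.65] g 0.574 25.0 q [-0.54  0.11  0.61  1.96 -0.07  1.09  1.38]
[ 0.09393269  0.10219323 -0.01634067]
```

Emit:
{"api": "step_arm", "payload": {
  "targets": [
    [0,0,0,0,0,-4.8,0.4],
    [0,0,0,0,0,-4.8,0.4],
    [0,0,0,0,0,-4.8,0.4],
    [0,0,0,0,0,-4.8,0.4],
    [0,0,0,0,0,-4.8,0.4]
  ]
}}

```text
time: 19.5
position: [0.5028, -0.0441, 0.1104]
tool_rot: [-1.091, -2.946, -0.0]
ft_force: [-2.1, -0.9, 6.2]
grip_width: 0.57
grip_force: 25.0
```

Emit:
{"api": "step_arm", "payload": {
  "targets": [
    [0,0,0,0,0,-4.8,0.4],
    [0,0,0,0,0,-4.8,0.4],
    [0,0,0,0,0,-4.8,0.4],
    [0,0,0,0,0,-4.8,0.4],
    [0,0,0,0,0,-4.8,0.4]
  ]
}}

```text
time: 19.92
position: [0.5027, -0.0446, 0.1104]
tool_rot: [-1.68, -2.655, 0.001]
ft_force: [-1.2, -1.4, 6.6]
grip_width: 0.573
grip_force: 25.0
```

Emit:
{"api": "step_arm", "payload": {
  "targets": [
    [0,0,0,0,0,-4.8,0.4],
    [0,0,0,0,0,-4.8,0.4],
    [0,0,0,0,0,-4.8,0.4],
    [0,0,0,0,0,-4.8,0.4],
    [0,0,0,0,0,-4.8,0.4]
  ]
}}

```text
time: 20.33
position: [0.5027, -0.0451, 0.1104]
tool_rot: [2.195, 2.247, -0.002]
ft_force: [-1.3, -2.8, 5.9]
grip_width: 0.577
grip_force: 25.0
```

Emit:
{"api": "step_arm", "payload": {
  "targets": [
    [0,0,0,0,0,0,0.4],
    [0,0,0,0,0,0,0.4],
    [0,0,0,0,0,0,0.4],
    [0,0,0,0,0,0,0.4],
    [0,0,0,0,0,0,0.4]
  ]
}}

```text
time: 20.75
position: [0.5029, -0.0452, 0.1105]
tool_rot: [2.19, 2.251, -0.001]
ft_force: [-0.8, -2.4, 6.7]
grip_width: 0.567
grip_force: 25.0
```

```bash
python3 - <<'E'
from h import *
yaw();print(ctrl.get_state()["torque"])
E
```

```text
t 20.75 pos [ 0.5029 -0.0452  0.1105] ty az 1.57 z [-0.    -0.001 -1.   ] F [-0.77 -2.43  6.69] g 0.567 25.0 q [-0.62  0.11  0.7   1.97 -0.08  1.09  0.14]
[-0.60816796  0.37400187  0.01174018]
```

Emit:
{"api": "step_arm", "payload": {
  "targets": [
    [0,0,0.2,0,0,0,0.4],
    [0,0,0.15,0,0,0,0.4],
    [0,0,0,0,0,0,0.4],
    [0,0,0,0,0,0,0.6],
    [0,0,0,0,0,0,0.75]
  ]
}}

```text
time: 21.17
position: [0.5025, -0.0439, 0.1131]
tool_rot: [-2.19, -2.252, 0.0]
ft_force: [0.1, -0.6, -0.6]
grip_width: 0.62
grip_force: 0.0
```

Emit:
{"api": "step_arm", "payload": {
  "targets": [
    [0,0,0,0,0,0,0.85],
    [0,0,0,0,0,0,0.95],
    [0,0,0,0,0,0,0.95],
    [0,0,0,0,0,0,0.95],
    [0,0,0.5,0,0,0,0.95]
  ]
}}

```text
time: 21.58
position: [0.5021, -0.0441, 0.1179]
tool_rot: [-2.19, -2.251, 0.002]
ft_force: [-0.1, 0.0, -0.1]
grip_width: 0.923
grip_force: 0.0
```

Emit:
{"api": "step_arm", "payload": {
  "targets": [
    [0,0,1,0,0,0,0.95],
    [0,0,2,0,0,0,0.95],
    [0,0,3,0,0,0,0.95],
    [0,0,3,0,0,0,0.95],
    [0,0,3,0,0,0,0.95]
  ]
}}

```text
time: 22.0
position: [0.5028, -0.0444, 0.2409]
tool_rot: [2.191, 2.251, 0.001]
ft_force: [1.5, -0.0, 0.4]
grip_width: 0.949
grip_force: 0.0
```

Emit:
{"api": "step_arm", "payload": {
  "targets": [
    [-0.3,-3,0.5,0,0,0,0.95],
    [0,-3,0,0,0,0,0.95],
    [0,-3,0,0,0,0,0.95],
    [0,-1.5,0,0,0,0,0.95],
    [0,0,0,0,0,0,0.95]
  ]
}}

```text
time: 22.42
position: [0.4993, -0.1541, 0.245]
tool_rot: [2.197, 2.242, 0.0]
ft_force: [-1.1, -0.3, 0.7]
grip_width: 0.952
grip_force: 0.0
```

Emit:
{"api": "step_arm", "payload": {
  "targets": [
    [0,0,0,0,0,0,0.95],
    [0,0,0,0,0,0,0.95],
    [0,0,0,0,0,0,0.95],
    [0,0,0,0,0,0,0.95],
    [0,0,0,0,0,0,0.95]
  ]
}}

```text
time: 22.83
position: [0.5001, -0.1481, 0.2436]
tool_rot: [-2.188, -2.254, -0.0]
ft_force: [0.6, 0.0, -0.2]
grip_width: 0.954
grip_force: 0.0
```

```bash
python3 - <<'E'
from h import *
yaw()
a,P,T,K=grab("wrist");b,P2,T2,K2=grab("top")
for n,X in(("w",P),("t",P2)):
    F=X.reshape(-1,3);c=np.hypot(F[:,0]-.503,F[:,1]+.045)
    m=(F[:,2]>.125)&(F[:,2]<.16)&(c<.055);Q=F[m]
    print(n,len(Q),np.percentile(Q[:,2],[5,50,90]),cv2.minAreaRect((Q[:,:2]*1000).astype(np.float32)))
    c=np.hypot(F[:,0]-.503,F[:,1]-.085);Q=F[(F[:,2]>.125)&(F[:,2]<.16)&(c<.055)];print(" done",len(Q),np.percentile(Q[:,2],[5,50,90]) if len(Q) else 0)
def reg(n,c,r,zl):
    F=P2.reshape(-1,3);Q=F[(np.hypot(F[:,0]-c[0],F[:,1]-c[1])<r)&(F[:,2]>zl)];print(n,len(Q),Q.mean(0).round(4))
    F=np.load("a.npz")["P"].reshape(-1,3);Q=F[(np.hypot(F[:,0]-c[0],F[:,1]-c[1])<r)&(F[:,2]>zl)];print(n,len(Q),Q.mean(0).round(4))
reg("cup",(.686,-.32),.045,.08);reg("jar",(.687,.028),.03,.085);reg("mug",(.673,.321),.06,.07)
save("fin",np.hstack([ortho(a,T,K,(.503,-.03),.145,.06),ortho(b,T2,K2,(.503,.02),.145,.12)]))
E
```

```text
t 22.8333 pos [ 0.5001 -0.1481  0.2436] ty az 1.7 z [-0.  0. -1.] F [ 0.56  0.04 -0.21] g 0.954 0.0 q [-0.54  0.02  0.8   1.76 -0.02  1.36  0.29]
w 2668 [0.13286817 0.14432795 0.1466007 ] ((502.9712219238281, -45.80989074707031), (49.59927749633789, 87.01538848876953), 0.5451330542564392)
 done 0 0
t 308 [0.13388124 0.143764   0.14722485] ((505.4623107910156, -47.006473541259766), (86.45919036865234, 50.3923454284668), 89.98515319824219)
 done 279 [0.12608144 0.14440982 0.14803047]
cup 0 [nan nan nan]
cup 217 [ 0.6884 -0.3228  0.0987]
jar 163 [0.6851 0.0273 0.1032]
jar 158 [0.6853 0.0272 0.1034]
mug 2907 [0.6369 0.3102 0.6427]
mug 2908 [0.637  0.3102 0.6419]<stdin>:10: RuntimeWarning: Mean of empty slice.
  ret = um.true_divide(
```

View pics/fin.png

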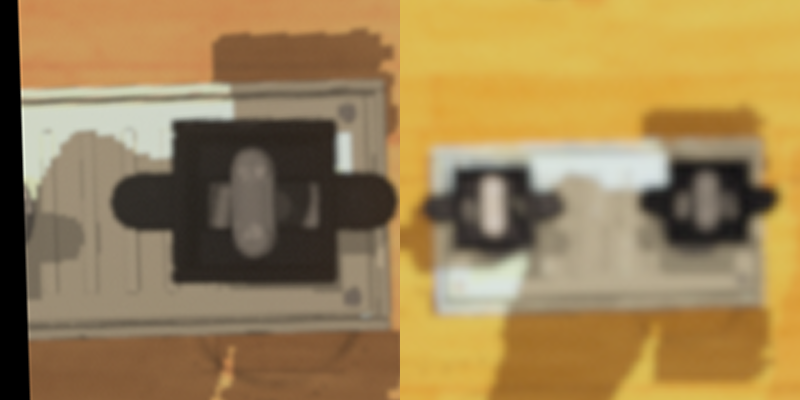

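The knob is locked with its wings across the head, matching the finished side, in both crops. The cup gave no depth reading from the top camera, so I'll check that before handing in.

```bash
python3 - <<'E'
from h import *
b,P2,T2,K2=grab("top");a,P,T,K=grab("side");o=np.load("a.npz")
for n,X,Y in(("top",P2,o["P"]),("side",P,o["P2"])):
  for nm,c,r in(("cup",(.686,-.32),.045),("mug",(.673,.321),.06)):
    for Z in(Y,X):
        F=Z.reshape(-1,3);Q=F[(np.hypot(F[:,0]-c[0],F[:,1]-c[1])<r)&(F[:,2]<.13)&(F[:,2]>.03)];print(n,nm,len(Q),Q.mean(0).round(4) if len(Q) else "")
save("chk",np.hstack([b[120:260,320:460],a[110:250,200:340],o["b"][110:250,200:340]]))
E
```

```text
top cup 472 [ 0.6878 -0.3221  0.0759]
top cup 0 
top mug 803 [0.6795 0.3301 0.0721]
top mug 797 [0.6796 0.3302 0.072 ]
side cup 408 [ 0.6778 -0.3103  0.0782]
side cup 409 [ 0.6774 -0.31    0.078 ]
side mug 969 [0.6718 0.3298 0.0716]
side mug 964 [0.6719 0.3299 0.0717]
```

View pics/chk.png

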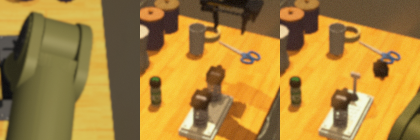

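The cup was only hidden by the arm in the top view. The side view puts the cup, like the mug, within half a millimetre of where it started, and the two knobs look alike.

```bash
python3 -c "
from bench import ctrl
print(ctrl.close_job())"
```

```text
the job is handed in; nothing more can be done
None
```

The job is handed in at about 23 s: the spring is home on the plate, the wing knob is locked across the bare rod's head like the finished side, and the cup, mug and jar measured unmoved.

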